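# Push the carton home along the stock lane

## Task

On the shop counter a carton stands crooked on the open end of a plywood stock lane. Straighten it, then push it with the fingertips down the lane between the two guide rails until it is fully home against the end stop, and back away. Nothing, neither the carton nor the robot, may touch either rail; the carton is never lifted or tipped, and the tin, the jar and the soap packet beside the lane are left alone.

Things in the scene. Friction and masses are not known exactly. Their poses are not given: they have to be found in the camera images.
- lane: Fixed plywood board lying on the counter, 500 mm long (its x) x 200 mm wide (its y) x 12 mm thick; origin at the centre of its underside, on the counter. Its +x axis is the direction of pushing, roughly towards the robot's right, from the bare loading end (x = -250 to -70 mm) into the part with rails. At the far end a wooden stop, 136 mm wide and 40 mm high above the board, stands across the lane.
- rail_left: Aluminium guide rail fixed on the board on the +y side of the lane: a straight bar 286 mm long (x), 10 mm wide (y), 18 mm high; origin at the centre of its underside, on the board's top, 63 mm from the lane's centre line. The gap between the two rails is 116 mm, which leaves 10 mm on either side of the carton. Not to be touched.
- rail_right: The same rail on the -y side of the lane, parallel to the other. Not to be touched.
- mouth (a point): Middle of the lane's mouth, on the board's top, level with the rails' near ends (lane x = -70 mm). Axes as the lane's.
- stop_face (a point): Foot of the end stop's face, on the lane's centre line and the board's top (lane x = 216 mm). Axes as the lane's; the carton is home when its front face is against this face (carton origin 50 mm before it).
- carton: Closed cardboard carton with paper tape, 100 mm (its x) x 96 mm (its y) x 80 mm high, 0.4 to 0.75 kg, too wide to be gripped; origin at the centre of its underside. It starts on the bare loading end of the board, up to 30 mm off the lane's centre line and up to about 14 degrees crooked; its +x roughly agrees with the lane's. It slides on the board with friction (a few newtons) and stops where it is left.
- tin: Tin can, 66 mm across, 85 mm tall, standing on the counter beyond the +y rail; origin at the centre of its underside. Leave alone.
- jar: Amber jar, 60 mm across, 100 mm tall, standing on the counter beyond the +y rail, nearer the stop; origin at the centre of its underside. Leave alone.
- soap: White and blue soap packet, 90 x 55 mm, 30 mm high, lying on the counter beside the -y rail; origin at the centre of its underside. Leave alone.
Mind the look-alikes: they are no part of the job. There is more than one size of the carton; the job needs the middle-sized.

How it is judged:
On the way:
1. the carton stands between the rails, its front past the mouth and short of the stop (x of carton in the frame of mouth above 0.03 m and x of carton in the frame of stop_face below -0.1 m and y of carton in the frame of mouth between -0.01 and 0.01 m), for 0.1 s.
At the end, for the whole second after the job is handed in: The carton stands flat and at rest on the board between the rails, its front face within 5 mm of the end stop, within 10 mm of the centre line and within 0.08 rad of straight (x of carton in the frame of stop_face between -0.055 and -0.045 m and y of carton in the frame of stop_face between -0.01 and 0.01 m and z of carton in the frame of stop_face below 0.004 m and angle between the x axis of carton and the x axis of lane, either way round below 0.08 rad and angle between carton's own z axis and vertical below 0.05 rad and linear speed of carton below 0.01 m/s); the robot touches nothing.
It fails at once if something touches the left (+y) rail (contact force between rail_left and anything else above 0.3 N).
It fails at once if something touches the right (-y) rail (contact force between rail_right and anything else above 0.3 N).
It fails at once if the carton is lifted off the board (z of carton in the frame of mouth above 0.01 m).
It fails at once if the carton is tipped (angle between carton's own z axis and vertical above 0.2 rad).
It fails at once if the tin, jar or soap packet is moved by more than 15 mm or tipped over (distance of any of tin, jar, soap from where it was at the start of the episode above 0.015 m or angle between any of tin, jar, soap's own z axis and vertical above 0.3 rad).
It also fails if it takes over 64 s, if anything falls off the work surface, if the arm or the gripper's body presses on something with over 40 N, if the wrist force passes 120 N, or if a joint passes its speed limit or range.

## Robot

A 6-joint arm with a two-finger parallel gripper is mounted at the origin on the work surface. World frame = base frame: x ahead of the robot, y to its left, z up, the work surface at z = 0. Lengths are in m, angles in rad, forces in N, time in s.
With the tool pointing down it reaches from about 0.375 to 0.975 m from the base axis. Payload 3.8 kg.
Tool frame: the origin (TCP) lies where the fingers leave the gripper's body, on its centre line; the fingertips stand 73 mm ahead of it and the grasp point (between the pads) lies 54 mm ahead of it (nose_length is the distance from the TCP to the fingertips, in m); z points along the fingers, y is the line along which they close (so a half turn about z gives the same grasp; the last joint's range is limited). The gripper opens to 85 mm and grips with 20 to 120 N. Pads are 22 mm wide; open, the fingers measure 114 mm over their backs; the gripper's body (76 mm by 85 mm) begins 54 mm behind the grasp point. The pads swing forward as they close: fully open they stand 13 mm farther back than shut.
Start: joints at [-1.379, 0.264, 1.604, -0, 1.274, -0.037], TCP at [0.153, -0.657, 0.304] pointing down, gripper open.
Joint ranges: [-2.63, 2.63], [-0.94, 2.18], [0.31, 2.57], [-1.31, 4.45], [0, 2.66], [-2.55, 2.55]. Speed limits (rad/s): [2.57, 2.57, 3.14, 3.14, 3.14, 3.14].

## Interface

Orientations are given as a rotation vector (axis times angle).
In Python, from workcell import read_state, read_camera, calibration, finish_job, look_for, cut_out, tip_of, nose_length gives the robot as it stands.
- The arm moves only by the tool step_arm, never from a script. Its argument "targets" is a list of rows, each a list of 3 entries, a list of its own where there are three numbers: the turn, a rotation vector about the tool's x, y, z in rad, then the shift along the tool's x, y, z in mm, then the finger opening in mm, from 0 to 85.4. In form: [[[ax, ay, az], [x, y, z], grip], ...]. A call has 1 to 5 rows; each row shifts and turns the commanded pose from where the row before left it, along the tool's axes as they then stand; what a row does not reach is not made up. A row lasts 1/12 s, in which the tool goes at most 41.7 mm and 7.16 degrees, less where a joint would pass 70% of its speed; a pose out of reach is approached as far as the arm can. A call with a gripper value outside its range is refused whole. The fingers move at their own pace and stop on an object; "grip_force" is the grip in N (left out, the last holds). Time passes only in rows, so rows that do not move let the fingers close. It gives the time, the measured TCP pose, the force, the opening and the grip force at its end, in the units of the state.
- read_state(): the state, without advancing time (a new reading comes with each control period).
- read_camera(name): name is "scene" or "side" or "wrist"; returns the picture (420x560x3 uint8, red, green, blue); there is no depth.
- calibration(name): a dict with "camera_matrix" (3x3 intrinsics, pixels), "dist_coeffs" ([k1, k2, p1, p2, k3] as OpenCV has them; the pictures are not rectified), "R" (3x3) and "t" (3): a world point X has camera coordinates R X + t. Camera axes: x right, y down, z forward; pixel columns grow to the right and rows downward; lengths in m; the calibration is good to about 2 mm. A picture is of the moment at which its call begins: read the wrist's pose just before it. calibration takes no time and is no camera call; for the wrist camera it gives the pose at the moment of the call.
- finish_job(): hands the job in; it is judged then, once.
Trained networks look in the newest picture that a camera, given by its name, has taken for a name from the list of things; names that differ only in an ending like _2 or _b are one class to them, and where a whole thing is asked for, a point or a joint stands for the part that bears it (a point fixed in the world has none). Each returns a list of dicts, best first, with "score" (0 to 1); they miss things now and then, are a little off and sometimes report something else, mostly with a low value. They report only what shows in the picture. A call takes as long as a camera call. They do not tell look-alikes from the thing itself.
- look_for(camera, query): "extent" ([left, top, right, bottom] in pixels, round what is visible of it).
- cut_out(camera, query): "region" (420x560 bool, what is visible of it) and "extent" ([left, top, right, bottom] in pixels, round what is visible of it).
- tip_of(camera, query): "at" ([row, column] in pixels: a listed point, or the origin of a listed thing).
The state is a dict: "time": time; "q": joint angles; "joint_vel": joint speeds; "joint_torque": joint torques, N m; "tool_pos": TCP position; "tcp_rot": TCP orientation; "wrist_force": force on the tool from outside, world axes, zero at the start; "torque": the same for the moment, N m; "width": opening from 0.0 (shut) to 1.0 (fully open); "grip_force": force on a finger pad.
Only numpy, scipy, OpenCV 4.12 (cv2) and the standard library are available. Lean on these libraries where they do the work, as an engineer would, in place of code of your own. Each camera call takes 0.05 s, during which the arm holds its last target. There are 200 camera calls.

## Working session

There is one attempt and no reset: what is moved stays moved. The work goes in short steps, Python scripts to look and compute and a tool call to move; the robot and the scene stay as the last step left them, time stands still between calls to the robot, and variables do not carry over. Pictures are saved under pics/ and viewed, at most 10 in all, crops included, and the job is handed in when it is done.

Besides the shell and the picture viewer there is one more tool, called after "Emit:" by a JSON object that holds its "name" and its "arguments", one argument or row to a line. step_arm: Moves the arm, as the interface text tells. Its arguments: {"type":"object","properties":{"targets":{"type":"array","items":{"type":"array"}},"grip_force":{"type":"number"}},"required":["targets"]}

```bash
mkdir -p pics
python3 - <<'E'
from workcell import *
import cv2,numpy as np
ims=[read_camera(n) for n in("scene","side")]
for n,i in zip("ab",ims): cv2.imwrite(f"pics/{n}0.png",i[:,:,::-1])
for n in("scene","side"):
    c=calibration(n);print(n,np.round(c["camera_matrix"],1).tolist(),c["dist_coeffs"],np.round(c["R"],3).tolist(),np.round(c["t"],3))
    for q in("carton","rail_left"):print(q,[(np.round(d["extent"]),round(d["score"],2)) for d in look_for(n,q)])
    for q in("mouth","stop_face","carton"):print(q,[(np.round(d["at"],1),round(d["score"],2)) for d in tip_of(n,q)])
s=read_state();print(s)
E
```

```text
scene [[411.8, 0.0, 274.2], [0.0, 411.8, 205.1], [0.0, 0.0, 1.0]] [-0.09134604  0.          0.          0.          0.        ] [[-0.522, 0.853, 0.0], [0.726, 0.445, -0.525], [-0.447, -0.274, -0.851]] [ 0.222 -0.436  1.089]
carton [(array([391., 191., 502., 302.]), 0.89), (array([241., 182., 320., 265.]), 0.72), (array([328., 278., 392., 343.]), 0.72)]
rail_left [(array([125., 148., 234., 223.]), 0.83)]
mouth [(array([201.1, 253.4]), 0.8)]
stop_face [(array([135. , 150.1]), 0.64)]
carton [(array([234.8, 283.2]), 0.79), (array([259., 433.]), 0.58)]
side [[415.7, 0.0, 283.2], [0.0, 415.7, 205.0], [0.0, 0.0, 1.0]] [-0.01123595  0.          0.          0.          0.        ] [[-0.983, -0.183, -0.023], [-0.1, 0.631, -0.77], [0.155, -0.754, -0.638]] [0.583 0.041 0.94 ]
carton [(array([239., 186., 295., 248.]), 0.85), (array([250., 264., 344., 384.]), 0.66), (array([186., 253., 241., 314.]), 0.64)]
rail_left [(array([269., 138., 296., 183.]), 0.65), (array([222., 124., 350., 267.]), 0.22)]
mouth [(array([145.2, 248.6]), 0.57)]
stop_face []
carton [(array([226.5, 267. ]), 0.9), (array([340. , 295.3]), 0.81), (array([290. , 218.3]), 0.7)]
{'time': 0.6, 'q': array([-1.37889508e+00,  2.63881236e-01,  1.60395509e+00, -3.11637110e-05,
        1.27375345e+00, -3.69084089e-02]), 'joint_vel': array([-1.47306820e-04, -1.77651727e-04,  3.17839236e-05, -8.34825736e-04,
       -1.12132247e-03,  3.33215612e-04]), 'joint_torque': array([-5.95005931e-04, -5.14641380e+01, -3.67456663e+01, -1.51423228e-04,
        1.07201573e-03, -3.00143910e-07]), 'tool_pos': array([ 0.15308693, -0.65741033,  0.30391667]), 'tcp_rot': array([ 3.12104898e+00,  3.58643492e-01, -4.63182947e-05]), 'wrist_force': array([ 0.26785692, -0.00332258, -0.16776866]), 'torque': array([-0.0121362 , -0.01587942,  0.0025715 ]), 'grip_force': 0.0, 'width': 1.0044714800029415}
```

View pics/a0.png

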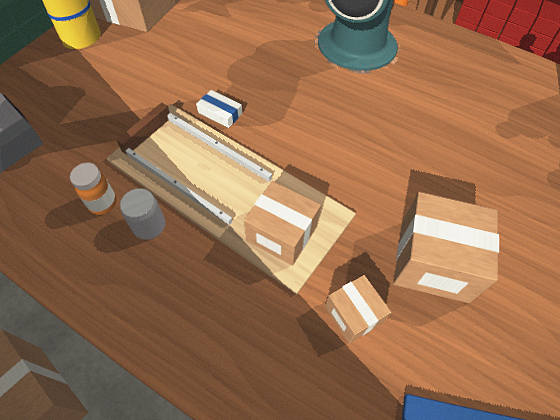

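View pics/b0.png

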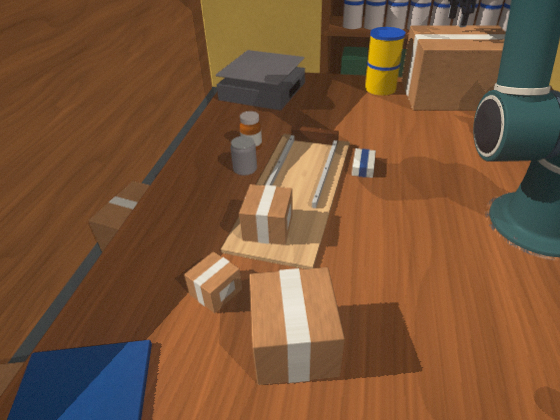

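Scene view: three cartons, big at (447,247), small at (360,307), middle-sized on the board at (283,222). Only the last stands on the lane, so I choose it. The far end of the lane is at (140,130), with the tin at (143,213), the jar at (92,188) and the soap at (220,107). Next, one close crop to check this and read corners.

Run:
```python
import cv2
a=cv2.imread("pics/a0.png")[90:300,100:365]; cv2.imwrite("pics/a1.png",cv2.resize(a,None,fx=2.8,fy=2.8,interpolation=cv2.INTER_CUBIC))
b=cv2.imread("pics/b0.png")[120:270,215:375]; cv2.imwrite("pics/b1.png",cv2.resize(b,None,fx=4,fy=4,interpolation=cv2.INTER_CUBIC))
```

```text
(no output)
```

View pics/a1.png

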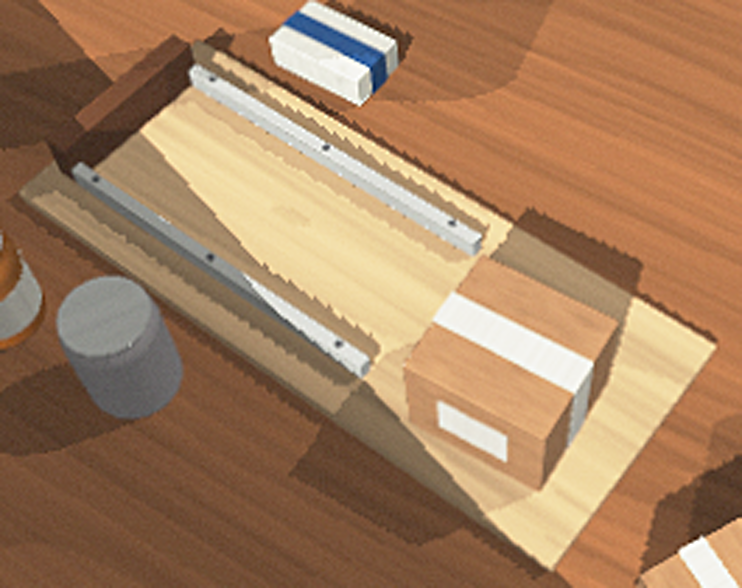

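View pics/b1.png

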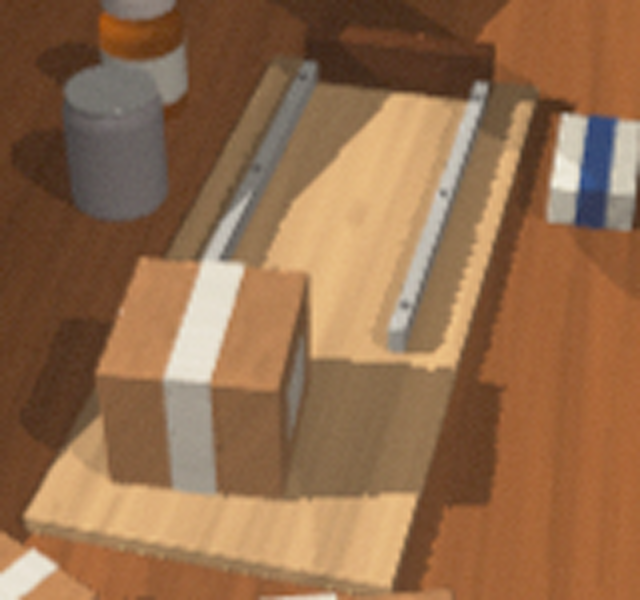

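The crops confirm the middle carton on the lane, slightly crooked. Fitting lane and carton poses from the corners read in both views.

```bash
cat > h.py <<'E'
import numpy as np,cv2
from scipy.optimize import least_squares
from workcell import *
def T(p,P):
    c,s=np.cos(p[2]),np.sin(p[2]);P=np.asarray(P,float)
    return np.c_[P[:,0]*c-P[:,1]*s+p[0],P[:,0]*s+P[:,1]*c+p[1],P[:,2]]
def proj(c,X): return cv2.projectPoints(X,cv2.Rodrigues(np.array(c["R"]))[0],np.array(c["t"]),np.array(c["camera_matrix"]),np.array(c["dist_coeffs"]))[0][:,0]
def fit(views,x0):
    "views: list of (calib, model pts, pixels)"
    f=lambda p:np.concatenate([(proj(c,T(p,P))-np.array(U)).ravel() for c,P,U in views])
    r=least_squares(f,x0,loss="soft_l1");return r.x,f(r.x).reshape(-1,2)
def rel(l,c):
    d=c[:2]-l[:2];k,s=np.cos(l[2]),np.sin(l[2])
    return np.array([k*d[0]+s*d[1],-s*d[0]+k*d[1],c[2]-l[2]])
E
python3 - <<'E'
from h import *
A,B=calibration("scene"),calibration("side")
sa=lambda U:np.array(U)/2.8+[100,90]-.3
sb=lambda U:np.array(U)/4+[215,120]-.37
z=.012
bd=[[-.25,-.1,z],[-.25,.1,z],[.25,.1,z],[.25,-.1,z]]
h=.092
ct=[[.05,-.048,h],[-.05,-.048,h],[-.05,.048,h],[.05,.048,h],[-.05,.048,z],[.05,.048,z]]
cs=ct[:5]+[[-.05,-.048,z]]
Bd=[(A,bd,sa([[716,343],[550,570],[20,192],[203,42]])),(B,bd,sb([[393,583],[27,520],[275,57],[537,90]]))]
Ct=[(A,ct,sa([[479,258],[617,322],[545,437],[407,365],[542,488],[410,413]])),(B,cs,sb([[307,273],[283,390],[98,377],[143,257],[112,485],[285,497]]))]
for V in([0,1],[0],[1]):
    l,rl=fit([Bd[i] for i in V],[.6,-.3,-1.57]);c,rc=fit([Ct[i] for i in V],[.6,-.1,-1.57])
    print(V,l,c,"rel",rel(l,c));print(np.abs(rl).max(1).round(1),np.abs(rc).max(1).round(1))
E
```

```text
[0, 1] [ 0.56885653 -0.03117981 -1.65799538] [ 0.60382461  0.12590606 -1.54015258] rel [-0.15953435  0.02115484  0.1178428 ]
[0.5 0.9 1.6 2.  1.9 1.1 0.3 0.8] [2.7 2.2 0.4 2.4 1.5 3.5 0.9 0.2 0.5 0.9 0.5 1.6]
[0] [ 0.56897623 -0.03021889 -1.66428043] [ 0.60386296  0.12627308 -1.54080833] rel [-0.15906527  0.02012619  0.1234721 ]
[1.5 0.6 0.9 1.6] [2.6 2.  0.6 2.2 1.6 3.6]
[1] [ 0.56893136 -0.03306794 -1.65302646] [ 0.60402029  0.12505715 -1.54027568] rel [-0.1604729   0.02198236  0.11275078]
[1.1 0.4 0.6 1. ] [0.9 0.1 0.8 0.9 0.3 1.3]
```

Emit:
{"name": "step_arm", "arguments": {
  "targets": [
    [[0,0,0.1],[0,0,0],50],
    [[0,0,0.11],[0,0,0],50],
    [[0,0,0.106],[0,0,0],50],
    [[0,0,0],[20,-34,0],50],
    [[0,0,0],[20,-34,0],50]
  ]
}}

```text
time: 1.02
tool_pos: [0.1982, -0.5936, 0.3035]
tcp_rot: [3.138, -0.143, -0.0]
wrist_force: [1.2, 0.7, -0.4]
width: 0.587
grip_force: 0.0
```

Emit:
{"name": "step_arm", "arguments": {
  "targets": [
    [[0,0,0],[20,-34,0],50],
    [[0,0,0],[20,-34,0],50],
    [[0,0,0],[20,-34,0],50],
    [[0,0,0],[20,-34,0],50],
    [[0,0,0],[20,-34,0],50]
  ]
}}

```text
time: 1.43
tool_pos: [0.314, -0.4309, 0.3042]
tcp_rot: [3.138, -0.138, 0.001]
wrist_force: [0.1, -0.8, -0.1]
width: 0.589
grip_force: 0.0
```

Emit:
{"name": "step_arm", "arguments": {
  "targets": [
    [[0,0,0],[20,-34,0],50],
    [[0,0,0],[20,-34,0],50],
    [[0,0,0],[20,-34,0],50],
    [[0,0,0],[20,-34,0],50],
    [[0,0,0],[20,-34,0],50]
  ]
}}

```text
time: 1.85
tool_pos: [0.4285, -0.2702, 0.3044]
tcp_rot: [3.138, -0.137, 0.002]
wrist_force: [1.0, -0.3, 0.3]
width: 0.587
grip_force: 0.0
```

Emit:
{"name": "step_arm", "arguments": {
  "targets": [
    [[0,0,0],[20,-34,0],50],
    [[0,0,0],[20,-34,0],50],
    [[0,0,0],[20,-34,0],50],
    [[0,0,0],[20,-34,0],50],
    [[0,0,0],[20,-34,0],50]
  ]
}}

```text
time: 2.27
tool_pos: [0.543, -0.1093, 0.3043]
tcp_rot: [3.138, -0.137, 0.001]
wrist_force: [0.3, -0.9, 0.1]
width: 0.583
grip_force: 0.0
```

```bash
cat >> h.py <<'E'
LANE=np.array([.5689,-.0312,-1.6560])
def where(L=LANE):
    s=read_state();R=cv2.Rodrigues(np.array(s["tcp_rot"]))[0]
    ty=np.arctan2(R[1,1],R[0,1]);p=s["tool_pos"]
    r=rel(L,np.array([p[0],p[1],ty]))
    print("t",s["time"],"lane x,y mm",(r[:2]*1e3).round(1),"tool-y yaw in lane",((r[2]+np.pi)%(2*np.pi)-np.pi).round(3),"z",(p[2]*1e3).round(1),"Rz",R[:,2].round(3),"q",np.round(s["q"],2),"F",np.round(s["wrist_force"],1),"w",round(s["width"],2),"nose",nose_length() if callable(nose_length) else nose_length)
E
python3 - <<'E'
from h import *
where()
im=read_camera("wrist");cv2.imwrite("pics/w1.png",im[:,:,::-1])
# ground footprint of other cartons in lane coords
A=calibration("scene");K,D,R,t=[np.array(A[k]) for k in("camera_matrix","dist_coeffs","R","t")]
for n,u in dict(big=[(394,283),(470,302),(498,240)],small=[(350,342),(391,317),(330,300)],tin=[(150,238)],jar=[(103,214)],soap=[(229,127)]).items():
    for p in u:
        v=R.T@np.r_[cv2.undistortPoints(np.array([[p]],float),K,D)[0,0],1];o=-R.T@t
        X=o-v*o[2]/v[2];print(n,p,X.round(3),rel(LANE,np.r_[X[:2],0])[:2].round(3))
E
```

```text
t 2.2667 lane x,y mm [ 80.1 -19.2] tool-y yaw in lane -0.002 z 304.3 Rz [ 0.001 -0.    -1.   ] q [-0.24  0.03  1.86 -0.    1.24  1.41] F [ 0.3 -0.9  0.1] w 0.58 nose 0.0726
big (394, 283) [0.581 0.348 0.   ] [-0.379 -0.021]
big (470, 302) [0.543 0.482 0.   ] [-0.509 -0.069]
big (498, 240) [0.393 0.491 0.   ] [-0.506 -0.219]
small (350, 342) [0.716 0.327 0.   ] [-0.369  0.116]
small (391, 317) [0.641 0.369 0.   ] [-0.405  0.038]
small (330, 300) [0.668 0.264 0.   ] [-0.302  0.074]
tin (150, 238) [ 0.74  -0.086  0.   ] [0.04  0.175]
jar (103, 214) [ 0.749 -0.202  0.   ] [0.155 0.194]
soap (229, 127) [ 0.429 -0.117  0.   ] [ 0.098 -0.132]
```

View pics/w1.png

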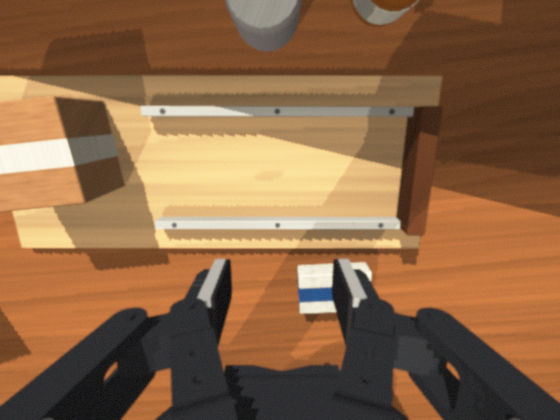

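Emit:
{"name": "step_arm", "arguments": {
  "targets": [
    [[0,0,0],[22,-34,0],50],
    [[0,0,0],[22,-34,0],50],
    [[0,0,0],[22,-34,0],50],
    [[0,0,0],[22,-34,0],50],
    [[0,0,0],[22,-34,0],50]
  ]
}}

```text
time: 2.73
tool_pos: [0.6674, 0.0501, 0.3041]
tcp_rot: [3.139, -0.137, 0.001]
wrist_force: [-0.4, 0.2, -1.0]
width: 0.582
grip_force: 0.0
```

Emit:
{"name": "step_arm", "arguments": {
  "targets": [
    [[0,0,0],[12,-34,0],50],
    [[0,0,0],[12,-34,0],50],
    [[0,0,0],[0,0,0],50]
  ]
}}

```text
time: 2.98
tool_pos: [0.6982, 0.1201, 0.3034]
tcp_rot: [-3.136, 0.13, -0.002]
wrist_force: [-0.6, -0.2, 0.6]
width: 0.585
grip_force: 0.0
```

Run:
```python
from h import *
where()
im=read_camera("wrist");cv2.imwrite("pics/w2.png",im[:,:,::-1])
```

```text
t 2.9833 lane x,y mm [-161.8  115.9] tool-y yaw in lane 0.003 z 303.4 Rz [ 0.001  0.003 -1.   ] q [0.13 0.33 1.53 0.   1.29 1.79] F [-0.6 -0.2  0.6] w 0.58 nose 0.0726
```

w1 shows the carton at the left, left rail (141,111)–(413,112), right rail (156,224)–(400,224), stop at (418,170). I use the rail ends to refine the lane pose.

Run:
```python
from h import *
s=read_state();c=calibration("wrist")
Rt=cv2.Rodrigues(s["tcp_rot"])[0];Rc,tc=np.array(c["R"]),np.array(c["t"])
Rh=Rc@Rt; th=tc+Rc@s["tool_pos"]   # tool->cam
print(Rh.round(3).tolist(),th.round(4))
R1=cv2.Rodrigues(np.array([3.138,-.137,.001]))[0];p1=np.array([.543,-.1093,.3043])
w=dict(c);w["R"]=Rh@R1.T;w["t"]=th-w["R"]@p1
rl=[[-.07,.063,.03],[.216,.063,.03],[-.07,-.063,.03],[.216,-.063,.03]]
l,r=fit([(w,rl,[[141,111],[413,111.5],[156,224],[400,224]])],LANE);print(l,r.round(1))
```

```text
[[-0.0, 1.0, 0.001], [-0.956, -0.0, -0.294], [-0.294, -0.001, 0.956]] [0.0002 0.0505 0.0891]
[ 0.56791759 -0.03352934 -1.65867063] [[-0.1 -0.1]
 [ 0.6 -0.6]
 [-1.1  0.5]
 [ 0.3  0.6]]
```

View pics/w2.png

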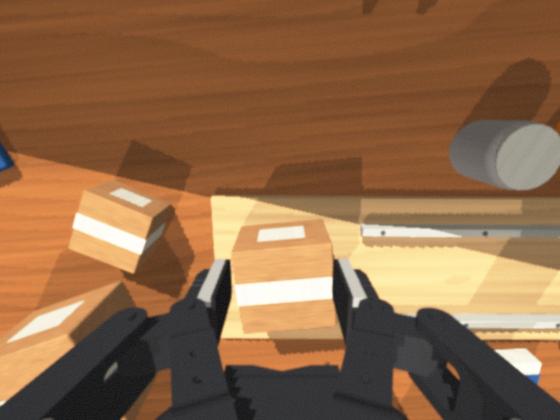

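Emit:
{"name": "step_arm", "arguments": {
  "targets": [
    [[0,0,0],[0,1,38],50],
    [[0,0,0],[0,1,38],50],
    [[0,0,0],[0,1,38],50],
    [[0,0,0],[0,1,38],50],
    [[0,0,0],[0,0,38],50]
  ]
}}

```text
time: 3.45
tool_pos: [0.6955, 0.1085, 0.1128]
tcp_rot: [3.138, -0.138, 0.001]
wrist_force: [0.2, 0.4, 0.4]
width: 0.582
grip_force: 0.0
```

Emit:
{"name": "step_arm", "arguments": {
  "targets": [
    [[0,0,0],[-3,0,0],50],
    [[0,0,0],[-3,0,0],50],
    [[0,0,0],[0,0,0],50]
  ]
}}

```text
time: 3.7
tool_pos: [0.6903, 0.1101, 0.1157]
tcp_rot: [-3.138, 0.138, -0.002]
wrist_force: [-0.3, -0.3, 0.3]
width: 0.586
grip_force: 0.0
```

```bash
sed -i 's/^LANE=.*/LANE=np.array([.5680,-.0332,-1.6585])/' h.py
python3 - <<'E'
from h import *
where()
E
```

```text
t 3.7 lane x,y mm [-153.5  109.3] tool-y yaw in lane -0.0 z 115.7 Rz [ 0.001  0.    -1.   ] q [ 0.12  0.47  1.7  -0.    0.97  1.78] F [-0.3 -0.3  0.3] w 0.59 nose 0.0726
```

Emit:
{"name": "step_arm", "arguments": {
  "targets": [
    [[0,0,0],[-6,0,0],50],
    [[0,0,0],[-6,0,0],50],
    [[0,0,0],[-4,0,0],50],
    [[0,0,0],[-4,0,0],50],
    [[0,0,0],[-3,0,0],50]
  ]
}}

```text
time: 4.12
tool_pos: [0.6674, 0.1129, 0.1154]
tcp_rot: [-3.138, 0.136, -0.004]
wrist_force: [1.3, -0.6, 0.3]
width: 0.586
grip_force: 0.0
```

Emit:
{"name": "step_arm", "arguments": {
  "targets": [
    [[0,0,0],[-3,0,0],50],
    [[0,0,0],[-3,0,0],50],
    [[0,0,0],[-3,0,0],50],
    [[0,0,0],[-3,0,0],50],
    [[0,0,0],[-3,0,0],50]
  ]
}}

```text
time: 4.53
tool_pos: [0.6525, 0.1142, 0.1142]
tcp_rot: [-3.138, 0.137, -0.002]
wrist_force: [3.9, 0.1, -0.0]
width: 0.582
grip_force: 0.0
```

Run:
```python
from h import *
where()
im=read_camera("scene");cv2.imwrite("pics/a2.png",cv2.resize(im[110:320,160:400,::-1],None,fx=2.8,fy=2.8,interpolation=cv2.INTER_CUBIC))
```

```text
t 4.5333 lane x,y mm [-154.2   71.2] tool-y yaw in lane 0.0 z 114.2 Rz [ 0.001  0.    -1.   ] q [0.14 0.41 1.79 0.   0.94 1.79] F [ 3.9  0.1 -0. ] w 0.58 nose 0.0726
```

View pics/a2.png

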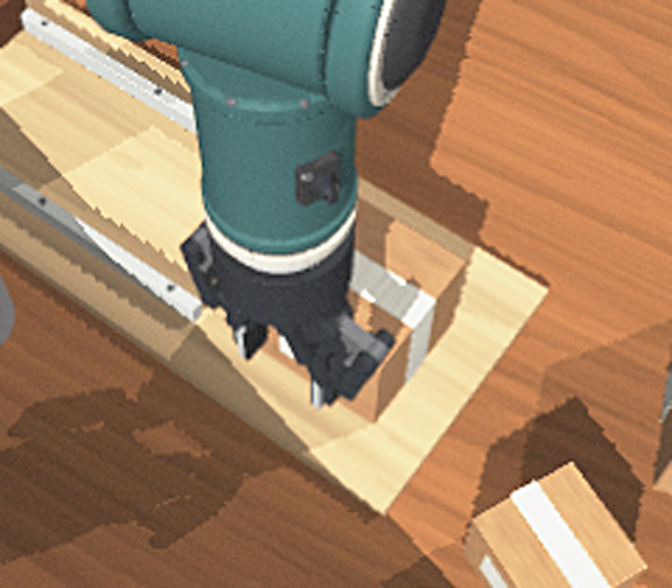

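Fingers are in contact with the carton's +y face, which is pushing at about 4 N. Continue to y≈59, then back off and up to check.

Emit:
{"name": "step_arm", "arguments": {
  "targets": [
    [[0,0,0],[-3,0,0],50],
    [[0,0,0],[-3,0,0],50],
    [[0,0,0],[-3,0,0],50],
    [[0,0,0],[-3,0,0],50],
    [[0,0,0],[0,0,0],50]
  ]
}}

```text
time: 5.0
tool_pos: [0.6394, 0.1152, 0.1137]
tcp_rot: [3.139, -0.137, -0.002]
wrist_force: [-0.1, -0.2, 1.0]
width: 0.586
grip_force: 0.0
```

Emit:
{"name": "step_arm", "arguments": {
  "targets": [
    [[0,0,0],[10,0,0],50],
    [[0,0,0],[20,0,0],50],
    [[0,0,0],[20,0,-30],50],
    [[0,0,0],[0,0,-41],50],
    [[0,0,0],[0,0,-41],50]
  ]
}}

```text
time: 5.42
tool_pos: [0.6897, 0.1103, 0.2242]
tcp_rot: [3.138, -0.138, -0.009]
wrist_force: [1.4, 1.4, 0.5]
width: 0.584
grip_force: 0.0
```

Emit:
{"name": "step_arm", "arguments": {
  "targets": [
    [[0,0,0],[0,0,-41],50],
    [[0,0,0],[0,0,-30],50],
    [[0,0,0],[0,0,0],50]
  ]
}}

```text
time: 5.67
tool_pos: [0.6937, 0.1111, 0.3066]
tcp_rot: [-3.136, 0.137, -0.021]
wrist_force: [1.7, 0.1, 1.3]
width: 0.588
grip_force: 0.0
```

Run:
```python
from h import *
where();c=calibration("wrist")
im=read_camera("wrist");np.savez("w3.npz",**{k:np.array(c[k]) for k in("camera_matrix","dist_coeffs","R","t")})
cv2.imwrite("pics/w3.png",cv2.resize(im[180:360,190:450,::-1],None,fx=3,fy=3,interpolation=cv2.INTER_CUBIC)[:, :780])
```

```text
t 5.6667 lane x,y mm [-154.8  112.5] tool-y yaw in lane 0.001 z 306.6 Rz [ 0.013  0.002 -1.   ] q [0.12 0.31 1.54 0.   1.28 1.78] F [1.7 0.1 1.3] w 0.59 nose 0.0726
```

View pics/w3.png

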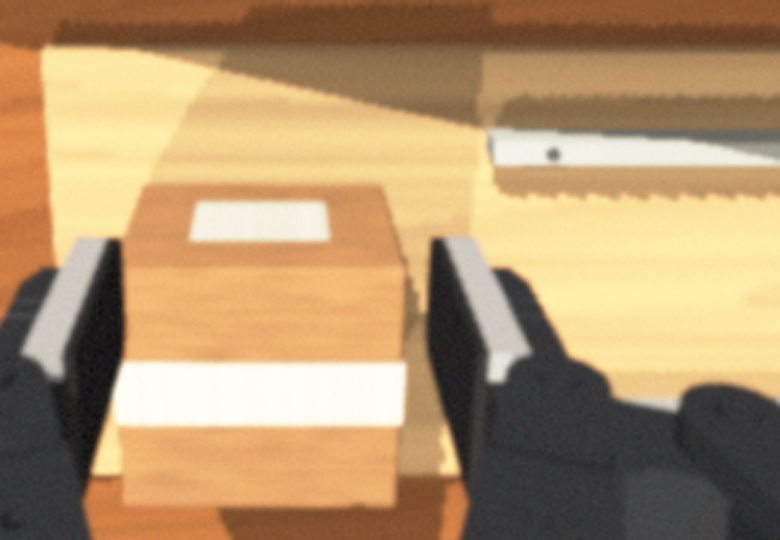

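The crop shows the carton now straight: +y foot edge (143,185)–(381,186), rail end at (493,148). Fitting it.

Run:
```python
from h import *
c=dict(np.load("w3.npz"))
u=lambda U:np.array(U)/3+[190,180]-.33
z,h=.012,.092
m=[[-.05,.048,z],[.05,.048,z],[-.05,.048,h],[.05,.048,h],[-.05,-.048,h],[.05,-.048,h]]
p,r=fit([(c,m,u([[143,185],[381,186],[123,266],[404,263],[123,503],[396,505]]))],[.59,.12,-1.658])
print(p,rel(LANE,p),r.round(1).tolist())
q=[[-.07,.068,.03],[-.07,.058,.03],[-.25,.1,z]]
print((proj(c,T(LANE,q))-u([[490,131],[495,166],[45,45]])).round(1))
```

```text
[ 0.57899577  0.12790733 -1.65640482] [-0.16145125 -0.00315809  0.00209518] [[-0.4, -1.8], [0.4, -2.1], [-4.8, 0.0], [1.2, 1.0], [-0.2, 1.0], [0.4, 0.4]]
[[ 1.8  3.4]
 [-0.4 -0.3]
 [-1.5  1.7]]
```

Run:
```python
from h import *
c=dict(np.load("w3.npz"));K,D,R,t=[c[k] for k in("camera_matrix","dist_coeffs","R","t")]
def un(p,z):
    p=np.array(p)/3+[190,180]-.33
    v=R.T@np.r_[cv2.undistortPoints(np.array([[p]],float),K,D)[0,0],1];o=-R.T@t
    X=o+v*(z-o[2])/v[2];return (rel(LANE,np.r_[X[:2],0])[:2]*1e3).round(1)
for n,p,z in[("carton foot",(143,185),.012),("foot",(381,186),.012),("top+",(123,266),.092),("top+",(404,263),.092),("top-",(123,503),.092),("top-",(396,505),.092),("railL outer (68)",(490,131),.03),("inner(58)",(496,166),.03),("inner(58)",(770,165),.03),("rail outer foot?",(490,128),.03),("board corner(-250,100)",(45,45),.012),("board -y(-100)",(100,475),.012)]:print(n,un(p,z))
```

```text
carton foot [-211.2   42.4]
foot [-112.    42.1]
top+ [-206.7   44.8]
top+ [-112.8   46. ]
top- [-211.1  -50. ]
top- [-111.9  -50.5]
railL outer (68) [-72.4  72.1]
inner(58) [-69.1  57.6]
inner(58) [38.9 58.2]
rail outer foot? [-72.4  73.4]
board corner(-250,100) [-248.   102.1]
board -y(-100) [-236.7 -100.7]
```

Emit:
{"name": "step_arm", "arguments": {
  "targets": [
    [[0,0,-0.12],[0,0,0],50],
    [[0,0,-0.12],[0,0,0],50],
    [[0,0,-0.12],[0,0,0],50],
    [[0,0,-0.12],[0,0,0],50],
    [[0,0,-0.12],[0,0,0],50]
  ]
}}

```text
time: 6.13
tool_pos: [0.6891, 0.1106, 0.294]
tcp_rot: [-3.036, -0.806, 0.008]
wrist_force: [-0.2, -0.4, 0.4]
width: 0.584
grip_force: 0.0
```

Emit:
{"name": "step_arm", "arguments": {
  "targets": [
    [[0,0,-0.12],[0,0,0],50],
    [[0,0,-0.12],[0,0,0],50],
    [[0,0,-0.12],[0,0,0],50],
    [[0,0,-0.12],[0,0,0],50],
    [[0,0,-0.12],[0,0,0],50]
  ]
}}

```text
time: 6.55
tool_pos: [0.6891, 0.1106, 0.294]
tcp_rot: [-2.661, -1.666, 0.007]
wrist_force: [0.3, 0.1, 0.3]
width: 0.582
grip_force: 0.0
```

Emit:
{"name": "step_arm", "arguments": {
  "targets": [
    [[0,0,-0.12],[0,0,0],50],
    [[0,0,-0.12],[0,0,0],50],
    [[0,0,-0.12],[0,0,0],50],
    [[0,0,-0.011],[0,0,0],50],
    [[0,0,0],[22,-29,0],50]
  ]
}}

```text
time: 6.97
tool_pos: [0.6655, 0.1317, 0.2943]
tcp_rot: [2.321, 2.114, -0.004]
wrist_force: [0.4, 0.6, 0.7]
width: 0.587
grip_force: 0.0
```

Emit:
{"name": "step_arm", "arguments": {
  "targets": [
    [[0,0,0],[22,-29,0],50],
    [[0,0,0],[22,-29,0],50],
    [[0,0,0],[22,-29,0],50],
    [[0,0,0],[0,0,0],50],
    [[0,0,0],[0,0,0],50]
  ]
}}

```text
time: 7.38
tool_pos: [0.5804, 0.2096, 0.2956]
tcp_rot: [-2.315, -2.123, 0.004]
wrist_force: [1.1, 0.5, 1.1]
width: 0.587
grip_force: 0.0
```

Run:
```python
from h import *
where()
```

```text
t 7.3833 lane x,y mm [-243.    -8.9] tool-y yaw in lane 1.572 z 295.6 Rz [-0.002 -0.001 -1.   ] q [ 0.31  0.16  1.74 -0.    1.24  0.39] F [1.1 0.5 1.1] w 0.59 nose 0.0726
```

Emit:
{"name": "step_arm", "arguments": {
  "targets": [
    [[0,0,0],[3,3,36],50],
    [[0,0,0],[2,3,36],50],
    [[0,0,0],[0,0,36],50],
    [[0,0,0],[0,0,36],50],
    [[0,0,0],[0,0,36],50]
  ]
}}

```text
time: 7.8
tool_pos: [0.5892, 0.2118, 0.1146]
tcp_rot: [2.319, 2.119, -0.001]
wrist_force: [0.1, 0.7, -0.6]
width: 0.585
grip_force: 0.0
```

Emit:
{"name": "step_arm", "arguments": {
  "targets": [
    [[0,0,0],[-4,0,0],50],
    [[0,0,0],[-5,0,0],50],
    [[0,0,0],[-5,0,0],50],
    [[0,0,0],[-4,0,0],50],
    [[0,0,0],[-4,0,0],50]
  ]
}}

```text
time: 8.22
tool_pos: [0.5888, 0.1907, 0.1201]
tcp_rot: [2.315, 2.12, 0.008]
wrist_force: [0.2, -0.7, 0.8]
width: 0.588
grip_force: 0.0
```

Run:
```python
from h import *
where()
```

```text
t 8.2167 lane x,y mm [-224.9    1.1] tool-y yaw in lane 1.571 z 120.1 Rz [ 0.005  0.001 -1.   ] q [ 0.27  0.33  1.89 -0.    0.92  0.36] F [ 0.2 -0.7  0.8] w 0.59 nose 0.0726
```

Emit:
{"name": "step_arm", "arguments": {
  "targets": [
    [[0,0,0],[-3,0,3],50],
    [[0,0,0],[-4,0,0],50],
    [[0,0,0],[-4,0.3,0],50],
    [[0,0,0],[-4,0.4,0],50],
    [[0,0,0],[-4,0.4,0],50]
  ]
}}

```text
time: 8.63
tool_pos: [0.5895, 0.1741, 0.1191]
tcp_rot: [2.315, 2.12, 0.016]
wrist_force: [-0.9, 6.2, 8.2]
width: 0.584
grip_force: 0.0
```

Emit:
{"name": "step_arm", "arguments": {
  "targets": [
    [[0,0,0],[-4,0.4,0],50],
    [[0,0,0],[-4,0.4,0],50],
    [[0,0,0],[-4,0.4,0],50],
    [[0,0,0],[-3,0.2,0],50],
    [[0,0,0],[0,0,0],50]
  ]
}}

```text
time: 9.05
tool_pos: [0.5896, 0.1584, 0.1191]
tcp_rot: [2.315, 2.119, 0.015]
wrist_force: [0.6, 4.3, 9.4]
width: 0.586
grip_force: 0.0
```

Run:
```python
from h import *
where()
A=calibration("side")
im=read_camera("side");cv2.imwrite("pics/b2.png",cv2.resize(im[120:270,215:375,::-1],None,fx=4,fy=4,interpolation=cv2.INTER_CUBIC))
```

```text
t 9.05 lane x,y mm [-192.8    4.8] tool-y yaw in lane 1.57 z 119.1 Rz [ 0.009  0.004 -1.   ] q [0.22 0.31 1.91 0.   0.91 0.31] F [0.6 4.3 9.4] w 0.59 nose 0.0726
```

View pics/b2.png

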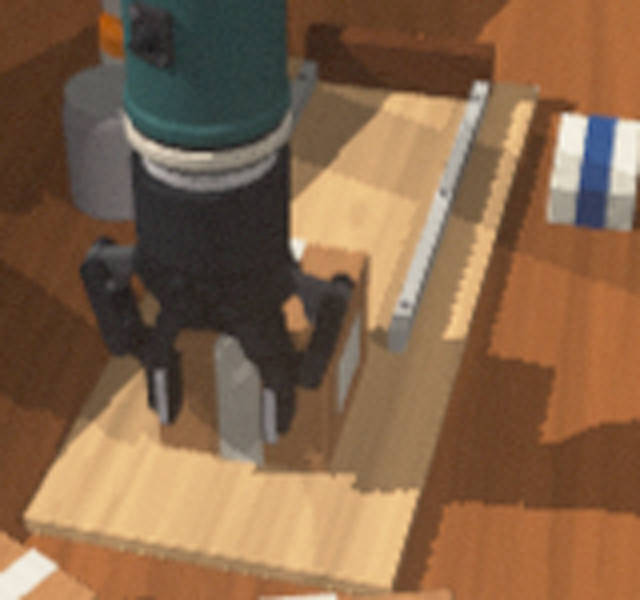

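The side view shows both fingertips on the carton's back face, foot edge (163,445)–(330,468), carton still short of the mouth. The 9 N upward force suggests something rests on the carton, so I raise a little and check the y position.

Emit:
{"name": "step_arm", "arguments": {
  "targets": [
    [[0,0,0],[0,0,-4],50],
    [[0,0,0],[0,0,-3],50],
    [[0,0,0],[0,0,0],50]
  ]
}}

```text
time: 9.35
tool_pos: [0.587, 0.1569, 0.1227]
tcp_rot: [2.315, 2.122, 0.003]
wrist_force: [0.6, 1.1, 4.1]
width: 0.589
grip_force: 0.0
```

Run:
```python
from h import *
where()
c=calibration("side");K,D,R,t=[np.array(c[k]) for k in("camera_matrix","dist_coeffs","R","t")]
def un(p,z):
    p=np.array(p)/4+[215,120]-.37
    v=R.T@np.r_[cv2.undistortPoints(np.array([[p]],float),K,D)[0,0],1];o=-R.T@t
    X=o+v*(z-o[2])/v[2];return (rel(LANE,np.r_[X[:2],0])[:2]*1e3).round(1)
for n,p,z in[("carton foot+",(163,445),.012),("foot-",(330,468),.012),("top front -",(369,254),.092),("rail near in(-58)",(389,327),.03),("rail near out(-68)",(408,331),.03),("rail far mid(216,-63)",(482,85),.03),("board -y",(393,583),.012),("board+y",(27,520),.012)]:print(n,un(p,z))
```

```text
t 9.35 lane x,y mm [-191.1    2.2] tool-y yaw in lane 1.572 z 122.7 Rz [ 0.003  0.    -1.   ] q [ 0.22  0.31  1.91 -0.    0.92  0.31] F [0.6 1.1 4.1] w 0.59 nose 0.0726
carton foot+ [-178.6   46.6]
foot- [-173.6  -47.8]
top front - [-83.3 -47.5]
rail near in(-58) [-68.6 -57. ]
rail near out(-68) [-69.6 -68.5]
rail far mid(216,-63) [212.2 -61.9]
board -y [-246.9  -99.1]
board+y [-251.5   98.3]
```

Emit:
{"name": "step_arm", "arguments": {
  "targets": [
    [[0,0,0],[-4,0,0],50],
    [[0,0,0],[-6,0,0],50],
    [[0,0,0],[-6,0,0],50],
    [[0,0,0],[-6,0,0],50],
    [[0,0,0],[-6,0,0],50]
  ]
}}

```text
time: 9.77
tool_pos: [0.585, 0.1298, 0.1226]
tcp_rot: [2.316, 2.122, 0.006]
wrist_force: [-0.4, 5.0, 6.5]
width: 0.582
grip_force: 2.8
```

Emit:
{"name": "step_arm", "arguments": {
  "targets": [
    [[0,0,0],[-6,0,0],50],
    [[0,0,0],[-6,0,0],50],
    [[0,0,0],[-6,0,0],50],
    [[0,0,0],[-6,0,0],50],
    [[0,0,0],[-4,0,0],50]
  ]
}}

```text
time: 10.18
tool_pos: [0.5826, 0.1016, 0.1226]
tcp_rot: [2.316, 2.121, 0.006]
wrist_force: [1.2, 6.5, 7.7]
width: 0.585
grip_force: 2.9
```

Run:
```python
from h import *
where()
im=read_camera("side");cv2.imwrite("pics/b3.png",cv2.resize(im[120:270,215:375,::-1],None,fx=4,fy=4,interpolation=cv2.INTER_CUBIC))
```

```text
t 10.1833 lane x,y mm [-135.5    2.7] tool-y yaw in lane 1.571 z 122.6 Rz [ 0.003  0.002 -1.   ] q [0.13 0.28 1.95 0.   0.91 0.22] F [1.2 6.5 7.7] w 0.58 nose 0.0726
```

Emit:
{"name": "step_arm", "arguments": {
  "targets": [
    [[0,0,0],[-4,0,-3],50],
    [[0,0,0],[-6,0,0],50],
    [[0,0,0],[-6,0,0],50],
    [[0,0,0],[-6,0,0],50],
    [[0,0,0],[-6,0,0],50]
  ]
}}

```text
time: 10.65
tool_pos: [0.5787, 0.0727, 0.1239]
tcp_rot: [-2.316, -2.122, -0.0]
wrist_force: [0.8, 3.5, 3.1]
width: 0.585
grip_force: 1.8
```

Emit:
{"name": "step_arm", "arguments": {
  "targets": [
    [[0,0,0],[-6,0,0],50],
    [[0,0,0],[-6,0,0],50],
    [[0,0,0],[-6,0,0],50],
    [[0,0,0],[-6,0,0],50],
    [[0,0,0],[-4,0,0],50]
  ]
}}

```text
time: 11.07
tool_pos: [0.5762, 0.0445, 0.1238]
tcp_rot: [-2.316, -2.122, 0.0]
wrist_force: [0.8, 2.8, 2.3]
width: 0.587
grip_force: 1.8
```

Run:
```python
from h import *
where()
im=read_camera("side");cv2.imwrite("pics/b4.png",cv2.resize(im[120:270,215:375,::-1],None,fx=4,fy=4,interpolation=cv2.INTER_CUBIC))
```

```text
t 11.0667 lane x,y mm [-78.2   1.4] tool-y yaw in lane 1.571 z 123.8 Rz [-0. -0. -1.] q [ 0.03  0.26  1.97 -0.    0.91  0.12] F [0.8 2.8 2.3] w 0.59 nose 0.0726
```

View pics/b4.png

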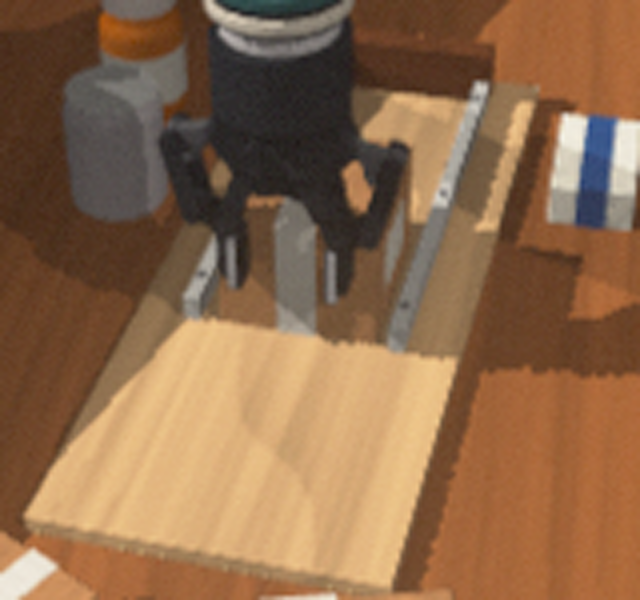

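The carton sits between the rails; foot of its back face ≈ (216,320)–(383,342), tape middle at (296,332).

Run:
```python
from h import *
c=calibration("side")
for y in(-.004,0,.004): # predicted crop pixels of back foot corners, tape centre, for carton y
    X=T(LANE,[[-.067,y+.048,.012],[-.067,y-.048,.012],[-.067,y,.012],[-.067,y,.092]])
    print(y,((proj(c,X)+.37-[215,120])*4).round(0).tolist())
```

```text
-0.004 [[226.0, 323.0], [381.0, 348.0], [302.0, 335.0], [301.0, 226.0]]
0 [[219.0, 322.0], [374.0, 347.0], [296.0, 334.0], [294.0, 225.0]]
0.004 [[213.0, 321.0], [368.0, 346.0], [290.0, 333.0], [287.0, 224.0]]
```

Centred at y ≈ 0. Keep pushing.

Emit:
{"name": "step_arm", "arguments": {
  "targets": [
    [[0,0,0],[-5,0,0],50],
    [[0,0,0],[-6,0,0],50],
    [[0,0,0],[-6,0,0],50],
    [[0,0,0],[-6,0,0],50],
    [[0,0,0],[-6,0,0],50]
  ]
}}

```text
time: 11.53
tool_pos: [0.5736, 0.0159, 0.1237]
tcp_rot: [-2.316, -2.123, 0.001]
wrist_force: [0.6, 2.7, 1.1]
width: 0.581
grip_force: 1.3
```

Emit:
{"name": "step_arm", "arguments": {
  "targets": [
    [[0,0,0],[-6,0,0],50],
    [[0,0,0],[-6,0,0],50],
    [[0,0,0],[-6,0,0],50],
    [[0,0,0],[-6,0,0],50],
    [[0,0,0],[-6,0,0],50]
  ]
}}

```text
time: 11.95
tool_pos: [0.571, -0.0141, 0.1237]
tcp_rot: [-2.316, -2.123, 0.001]
wrist_force: [0.9, 2.0, -0.5]
width: 0.583
grip_force: 1.1
```

Emit:
{"name": "step_arm", "arguments": {
  "targets": [
    [[0,0,0],[-6,0,0],50],
    [[0,0,0],[-6,0,0],50],
    [[0,0,0],[-6,0,0],50],
    [[0,0,0],[-6,0,0],50],
    [[0,0,0],[-6,0,0],50]
  ]
}}

```text
time: 12.37
tool_pos: [0.5685, -0.0439, 0.1237]
tcp_rot: [-2.316, -2.123, 0.0]
wrist_force: [-0.4, 1.4, -1.2]
width: 0.583
grip_force: 0.9
```

Emit:
{"name": "step_arm", "arguments": {
  "targets": [
    [[0,0,0],[-6,0,0],50],
    [[0,0,0],[-6,0,0],50],
    [[0,0,0],[-6,0,0],50],
    [[0,0,0],[-6,0,0],50],
    [[0,0,0],[-6,0,0],50]
  ]
}}

```text
time: 12.78
tool_pos: [0.566, -0.0737, 0.1238]
tcp_rot: [-2.316, -2.123, 0.0]
wrist_force: [0.2, 1.3, -1.3]
width: 0.588
grip_force: 0.9
```

Run:
```python
from h import *
where()
```

```text
t 12.7833 lane x,y mm [40.6  1.6] tool-y yaw in lane 1.572 z 123.8 Rz [-0.  0. -1.] q [-0.17  0.25  1.99  0.    0.91 -0.09] F [ 0.2  1.3 -1.3] w 0.59 nose 0.0726
```

Emit:
{"name": "step_arm", "arguments": {
  "targets": [
    [[0,0,0],[-6,0,0],50],
    [[0,0,0],[-6,0,0],50],
    [[0,0,0],[-6,0,0],50],
    [[0,0,0],[-6,0,0],50],
    [[0,0,0],[-6,0,0],50]
  ]
}}

```text
time: 13.2
tool_pos: [0.5634, -0.1036, 0.1239]
tcp_rot: [-2.316, -2.123, 0.0]
wrist_force: [-0.6, 1.7, -2.0]
width: 0.587
grip_force: 0.9
```

Emit:
{"name": "step_arm", "arguments": {
  "targets": [
    [[0,0,0],[-4,0,0],50],
    [[0,0,0],[-4,0,0],50],
    [[0,0,0],[-4,0,0],50],
    [[0,0,0],[-4,0,0],50],
    [[0,0,0],[-4,0,0],50]
  ]
}}

```text
time: 13.62
tool_pos: [0.5617, -0.1233, 0.1239]
tcp_rot: [-2.316, -2.123, -0.0]
wrist_force: [0.4, 2.6, -0.8]
width: 0.586
grip_force: 1.0
```

Emit:
{"name": "step_arm", "arguments": {
  "targets": [
    [[0,0,0],[-2,0,0],50],
    [[0,0,0],[-2,0,0],50],
    [[0,0,0],[0,0,0],50]
  ]
}}

```text
time: 13.87
tool_pos: [0.5614, -0.1275, 0.124]
tcp_rot: [2.316, 2.122, -0.0]
wrist_force: [0.7, -0.1, 0.4]
width: 0.583
grip_force: 0.0
```

Run:
```python
from h import *
where()
```

```text
t 13.8667 lane x,y mm [94.5  1.7] tool-y yaw in lane 1.571 z 124.0 Rz [ 0.    -0.001 -1.   ] q [-0.27  0.25  1.98 -0.    0.91 -0.18] F [ 0.7 -0.1  0.4] w 0.58 nose 0.0726
```

Emit:
{"name": "step_arm", "arguments": {
  "targets": [
    [[0,0,0],[-2,0,0],50],
    [[0,0,0],[-2,0,0],50],
    [[0,0,0],[-2,0,0],50],
    [[0,0,0],[-2,0,0],50]
  ]
}}

```text
time: 14.2
tool_pos: [0.5608, -0.135, 0.124]
tcp_rot: [2.316, 2.123, 0.0]
wrist_force: [0.8, 2.9, -0.0]
width: 0.591
grip_force: 1.3
```

Emit:
{"name": "step_arm", "arguments": {
  "targets": [
    [[0,0,0],[-2,0,0],50],
    [[0,0,0],[-1,0,0],50],
    [[0,0,0],[0,0,0],50]
  ]
}}

```text
time: 14.45
tool_pos: [0.5606, -0.138, 0.124]
tcp_rot: [2.316, 2.122, 0.001]
wrist_force: [0.6, 2.3, 0.6]
width: 0.588
grip_force: 1.3
```

Emit:
{"name": "step_arm", "arguments": {
  "targets": [
    [[0,0,0],[-2,0,0],50],
    [[0,0,0],[0,0,0],50]
  ]
}}

```text
time: 14.62
tool_pos: [0.5606, -0.1383, 0.1241]
tcp_rot: [-2.316, -2.12, -0.004]
wrist_force: [1.4, 9.4, 1.9]
width: 0.585
grip_force: 5.0
```

Emit:
{"name": "step_arm", "arguments": {
  "targets": [
    [[0,0,0],[-2,0,0],50],
    [[0,0,0],[0,0,0],50]
  ]
}}

```text
time: 14.78
tool_pos: [0.5607, -0.1386, 0.1243]
tcp_rot: [-2.315, -2.118, -0.007]
wrist_force: [1.0, 16.6, 3.7]
width: 0.585
grip_force: 8.6
```

Run:
```python
from h import *
where()
```

```text
t 14.7833 lane x,y mm [105.6   1.9] tool-y yaw in lane 1.57 z 124.3 Rz [ 0.001  0.006 -1.   ] q [-0.29  0.26  1.97  0.01  0.91 -0.2 ] F [ 1.  16.6  3.7] w 0.59 nose 0.0726
```

Force climbs while the tool stands still at x = 105.6 mm, as predicted for home: it is against the stop. Back away and up.

Emit:
{"name": "step_arm", "arguments": {
  "targets": [
    [[0,0,0],[4,0,0],50],
    [[0,0,0],[6,0,0],50],
    [[0,0,0],[20,0,0],50],
    [[0,0,0],[25,0,0],50],
    [[0,0,0],[10,0,-30],50]
  ]
}}

```text
time: 15.2
tool_pos: [0.5613, -0.075, 0.1481]
tcp_rot: [-2.309, -2.117, 0.012]
wrist_force: [-0.7, -0.1, -1.0]
width: 0.592
grip_force: 0.0
```

Emit:
{"name": "step_arm", "arguments": {
  "targets": [
    [[0,0,0],[0,0,-38],50],
    [[0,0,0],[20,0,-35],50],
    [[0,0,0],[38,0,0],50],
    [[0,0,0],[38,0,0],50],
    [[0,0,0],[0,0,0],50]
  ]
}}

```text
time: 15.62
tool_pos: [0.575, 0.0231, 0.2285]
tcp_rot: [2.312, 2.126, 0.006]
wrist_force: [0.2, 0.2, 0.3]
width: 0.586
grip_force: 0.0
```

Run:
```python
from h import *
where()
z,h=.012,.092
m=[[-.05,-.048,z],[-.05,.048,z],[.05,-.048,z],[.05,.048,z],[-.05,-.048,h],[-.05,.048,h],[.05,-.048,h],[.05,.048,h]]
for n in("scene","side"):
    read_camera(n);c=calibration(n)
    ds=cut_out(n,"carton");w=T(np.r_[T(LANE,[[.166,0,0]])[0][:2],LANE[2]],[[0,0,.05]])
    u=proj(c,w)[0];d=min(ds,key=lambda d:np.hypot((d["extent"][0]+d["extent"][2])/2-u[0],(d["extent"][1]+d["extent"][3])/2-u[1]))
    M=d["region"].astype(bool);print(n,d["score"],d["extent"])
    def cost(p):
        q=T(LANE,[[p[0],p[1],0]])[0];P=cv2.convexHull(proj(c,T([q[0],q[1],LANE[2]+p[2]],m)).astype(np.float32))
        I=np.zeros((1680,2240),np.uint8);cv2.fillConvexPoly(I,np.round((P+.5)*4).astype(np.int32),1);I=I.astype(bool)
        B=np.kron(M,np.ones((4,4),bool));return -(I&B).sum()/(I|B).sum()
    from scipy.optimize import minimize
    r=minimize(cost,[.166,0,0],method="Nelder-Mead",options=dict(initial_simplex=[[.166,0,0],[.156,.002,0],[.164,-.008,.02],[.16,.004,.1]],maxiter=80))
    print(r.x.round(4),r.fun,"nominal",cost([.166,0,0]))
```

```text
t 15.6167 lane x,y mm [-56.7   2. ] tool-y yaw in lane 1.575 z 228.5 Rz [ 0.003  0.002 -1.   ] q [-0.    0.13  1.9   0.    1.1   0.08] F [0.2 0.2 0.3] w 0.59 nose 0.0726
scene 0.68 [123.9, 94.7, 196.2, 168.9]
[ 0.1644 -0.0011 -0.0013] -0.9710876050989965 nominal -0.9537367185680242
side 0.63 [290.0, 120.5, 331.5, 164.2]
[ 0.1637 -0.0004  0.0019] -0.7425668449197861 nominal -0.7364104384874844
```

Both views put the carton at x ≈ 164–166 mm (home is 166), y ≈ -1 mm and straight. The robot is clear, so I hand it in.

```bash
python3 -c "
from workcell import *
print(finish_job())"
```

```text
the job is handed in; nothing more can be done
None
```

The middle-sized carton was straightened and pushed to the end stop. The cameras put it within about 2 mm of home, 1 mm off centre and straight, and the arm was clear of it. I handed the job in, but no verdict came back.

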